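# Hold the compost caddy lid half open

### The arm

A 6-joint arm with a two-finger parallel gripper is mounted at the origin on the work surface. World frame = base frame: x ahead of the robot, y to its left, z up, the work surface at z = 0. Lengths are in m, angles in rad, forces in N, time in s.
With the tool pointing down it reaches from about 0.375 to 0.975 m from the base axis. Payload 3.8 kg.
Tool frame: the origin (TCP) lies at the very end of the fingers, on their centre line; the grasp point (between the pads) lies 19 mm behind it; x points along the fingers, y is the direction in which the jaws open and shut, and the axes are right-handed (so a half turn about x gives the same grasp; the last joint's range is limited). The gripper opens to 85 mm and grips with 20 to 120 N. Pads are 22 mm wide; open, the fingers measure 114 mm over their backs; the gripper's body (76 mm by 85 mm) begins 54 mm behind the grasp point. The pads swing forward as they close: fully open they stand 13 mm farther back than shut.
Start: joints at [-1.334, 0.264, 1.604, -0, 1.274, -0.037], TCP at [0.183, -0.65, 0.231] pointing down, gripper open.
Joint ranges: [-2.63, 2.63], [-0.94, 2.18], [0.31, 2.57], [-1.31, 4.45], [0, 2.66], [-2.55, 2.55]. Speed limits (rad/s): [2.57, 2.57, 3.14, 3.14, 3.14, 3.14].

### API

Orientations are given as a rotation vector (axis times angle).
In Python, from plant import robot gives the robot as it stands. Calls block until the motion is done:
- robot.move_pose(position, orientation): joint-space move of the TCP to a pose.
- robot.servo_line(position, orientation=None, vel=0.15, threshold=None): straight line of the TCP; orientation=None keeps the orientation; vel is the mean speed in m/s. With threshold (N) it stops when the force on the tool has changed by that much, and returns True; else False.
- robot.goto_joints(angles): joint-space move.
- robot.grip(opening): opening from 0.0 (shut) to 1.0 (fully open); the grip force is fixed at half the most; returns when the fingers have stopped.
- robot.pause(seconds).
- robot.ik(position, orientation): joint angles nearest the present ones, or None.
- robot.get_image(name): name is "scene" or "top"; returns (picture, depth): 400x640x3 uint8, red, green, blue; 400x640 float32, m along the optical axis (not along the pixel's ray), 0 where there is no reading.
- robot.calibration(name): a dict with "mtx" (3x3 intrinsics, pixels), "extrinsics" (4x4, takes a point from world to camera coordinates). Camera axes: x right, y down, z forward; pixel columns grow to the right and rows downward; lengths in m; the calibration is good to about 2 mm. A picture is of the moment at which its call begins. calibration takes no time and is no camera call.
A pose or a line that the arm cannot do raises robot.Unreachable and nothing moves.
- robot.sign_off(): hands the job in, once; it reports no verdict.
Trained networks look in the newest picture that a camera, given by its name, has taken for a name from the list of things; names that differ only in an ending like _2 or _b are one class to them, and where a whole thing is asked for, a point or a joint stands for the part that bears it (a point fixed in the world has none). Each returns a list of dicts, best first, with "confidence" (0 to 1); they miss things now and then, are a little off and sometimes report something else, mostly with a low value. They report only what shows in the picture. A call takes as long as a camera call. They do not tell look-alikes from the thing itself.
- robot.find_in(camera, target): "uv" ([column, row] in pixels, amid what is visible of it).
- robot.cut_out(camera, target): "mask" (400x640 bool, what is visible of it) and "uv" ([column, row] in pixels, amid what is visible of it).
- robot.place_of(camera, target): "uv" ([column, row] in pixels: a listed point, or the origin of a listed thing).
Readings, each from a call of its own:
- robot.get_time(): time.
- robot.get_q(): joint angles.
- robot.get_dq(): joint speeds.
- robot.get_effort(): joint torques, N m.
- robot.get_ee_pos(): TCP position.
- robot.get_tool_rot(): TCP orientation.
- robot.get_force(): force on the tool from outside, world axes, zero at the start.
- robot.get_ft_torque(): the same for the moment, N m.
- robot.get_width(): opening from 0.0 (shut) to 1.0 (fully open).
Only numpy, scipy, OpenCV 4.12 (cv2) and the standard library are available. Lean on these libraries where they do the work, as an engineer would, in place of code of your own. Each camera call takes 0.05 s, during which the arm holds its last target.

### The job

A ceramic chopstick rest has been left on the lid of the compost caddy: with the lid still shut, move the rest to the wooden tray, setting it down gently rather than dropping it. Then lift the caddy lid to 50 degrees open (give or take 5) and keep holding it there yourself so peelings can be scraped in; the lid falls shut when let go, so finish while still holding it steady. Do not shift the tray, or the glass bowl, colander and wooden spoon.

Things in the scene. Friction and masses are not known exactly. Their poses are not given: they have to be found in the camera images.
- rest_mid (a point): Blue ceramic chopstick rest, a small bar 64 mm long (its x axis), 20 mm wide (y) and 16 mm high (z), lower (11 mm) in its middle than at its ends, about 60 g, loose, lying flat on the shut lid at any yaw; this point is its centre, 8 mm above its underside
- tray: Square wooden tray, 140 x 140 mm outside, 20 mm high, walls and floor 6 mm thick, loose, about 0.4 kg, standing on the counter left or right of the caddy; origin at the centre of its underside, sides along its x and y
- lid (a joint): Opening angle of the caddy's lid in rad: 0 shut, 0.873 is 50 degrees, stopped at 1.45. It swings up about the caddy's far edge and falls shut under its own weight (about 0.35 kg) from any angle
- lid_bar (a point): Centre of the dark steel bar handle of the lid: a round bar 12 mm thick and 110 mm long, parallel to the hinge (along this point's y), held by an arm at each end with its centre 45 mm (39 mm of clear gap) in front of the lid's front edge, level with the 8 mm thick lid and 149 mm above the counter when shut. Moves with the lid; with the lid shut its x axis is level and points from the bar towards the hinge
- lid_hinge (a point): Middle of the lid's hinge line, on the far top edge of the caddy, 145 mm above the counter; the line runs along this point's y. The bar handle is 227 mm from it. Turns with the lid
- caddy: Fixed stainless compost caddy, box 180 mm deep (its x) x 210 mm wide (its y) x 145 mm high, plus the lid 8 mm thick on top (flat lid top at 153 mm); hinge on its +x side, handle on its -x side, towards the robot; origin at the centre of its underside
- bowl: Glass bowl, 140 mm across, 65 mm high, loose, to be left alone; origin at the centre of its underside
- colander: Steel colander, 180 mm across plus two short side handles (204 mm over them), 85 mm high, loose, to be left alone; origin at the centre of its underside
- spoon: Wooden spoon 280 mm long lying on the counter, loose, to be left alone; its origin is under its middle, its length along its x
Things that resemble listed ones, but are neither listed nor needed, are in the scene too. Of the things like the part that bears rest_mid, leave any that is green, turquoise or yellow; of the rest the smaller one is meant.

How it is judged:
On the way:
1. the chopstick rest lies in the tray, let go, with the lid still shut (x of rest_mid in the frame of tray between -0.05 and 0.05 m and y of rest_mid in the frame of tray between -0.05 and 0.05 m and z of rest_mid in the frame of tray between 0 and 0.028 m and contact force between rest and the fingers below 0.05 N and contact force between rest and the arm below 0.05 N and value of joint lid below 0.1 rad and linear speed of rest below 0.03 m/s), for 0.2 s.
At the end, for the whole second after the job is handed in: The robot is holding the lid (and nothing loose is propping it) at 50 degrees open, give or take 7, without it swinging, and the chopstick rest lies in the tray, untouched, its centre within 50 mm of the tray's centre along each side (value of joint lid between 0.75 and 0.995 rad and velocity of joint lid between -0.08 and 0.08 rad/s and contact force between any of the fingers, the arm and lid above 0.3 N and contact force between each of bowl, colander, spoon, tray, rest and lid below 0.05 N and x of rest_mid in the frame of tray between -0.05 and 0.05 m and y of rest_mid in the frame of tray between -0.05 and 0.05 m and z of rest_mid in the frame of tray between 0 and 0.028 m and contact force between rest and the fingers below 0.05 N and contact force between rest and the arm below 0.05 N); the arm keeps its last pose, push and grip.
It fails at once if the lid was raised (over 7 degrees) while the chopstick rest was not yet down (value of joint lid above 0.12 rad and height (world z) of rest_mid above 0.06 m).
It fails at once if the chopstick rest was dropped or thrown (free fall of more than about 3 cm) (linear speed of rest above 0.8 m/s and contact force between rest and the fingers below 0.05 N).
It fails at once if the bowl, colander, spoon or tray was shifted by more than 30 mm (distance of any of bowl, colander, spoon, tray from where it was at the start of the episode above 0.03 m).
It also fails if it takes over 61 s, if anything falls off the work surface, if the arm or the gripper's body presses on something with over 40 N, if the wrist force passes 120 N, or if a joint passes its speed limit or range.

## Working session

There is one attempt and no reset: what is moved stays moved. The work goes in short steps, each a Python script; the robot and the scene stay as the last script left them, time stands still between calls to the robot, and variables do not carry over. Pictures are saved under pics/ and viewed, and the job is handed in when it is done.

```bash
ls; mkdir -p pics; cat > h.py <<'E'
import numpy as np, cv2
from plant import robot
def save(n,im): cv2.imwrite(f'pics/{n}.png',im[:,:,::-1])
def cal(c):
    k=robot.calibration(c); return np.array(k['mtx']),np.array(k['extrinsics'])
def unproj(c,uv,d):
    K,E=cal(c); uv=np.atleast_2d(uv).astype(float); d=np.atleast_1d(d)
    p=np.c_[(uv[:,0]-K[0,2])/K[0,0]*d,(uv[:,1]-K[1,2])/K[1,1]*d,d]
    return (p-E[:3,3])@E[:3,:3]
def atz(c,uv,z):
    a=unproj(c,uv,1.)[0]; K,E=cal(c); o=-E[:3,:3].T@E[:3,3]
    return o+(a-o)*(z-o[2])/(a-o)[2]
def proj(c,p):
    K,E=cal(c); q=E[:3,:3]@np.asarray(p)+E[:3,3]; q=K@q; return q[:2]/q[2]
E
python3 - <<'E'
from h import *
for c in ('scene','top'):
    im,d=robot.get_image(c); save(c+'0',im); np.save(c+'0d.npy',d)
    K,E=cal(c); print(c,-E[:3,:3].T@E[:3,3],E[2,:3])
    for t in ('rest_mid','tray','lid_bar','lid_hinge','caddy','bowl','colander','spoon'):
        for r in robot.place_of(c,t):
            if r['confidence']>.2: print(c,t,np.round(r['uv'],1),round(r['confidence'],2))
print(robot.get_time())
E
```

```text
pics
scene [1.05440741 0.5095403  0.85594269] [-0.44835228 -0.52883918 -0.72063122]
scene rest_mid [282.2 283.1] 0.71
scene rest_mid [343.6 217. ] 0.61
scene rest_mid [406.3 226.9] 0.53
scene rest_mid [365.2 190.2] 0.4
scene tray [442.5 293.6] 0.75
scene lid_bar [386.1 188.7] 0.68
scene lid_bar [306.4 219.3] 0.42
scene lid_hinge [307.5 221.1] 0.67
scene caddy [336.  246.6] 0.83
scene bowl [291.2 159.7] 0.68
scene colander [385.1 338.3] 0.69
scene spoon [232.6 190.7] 0.77
top [ 0.49830153 -0.0166961   1.23370696] [ 0.0661222  -0.00445105 -0.9978016 ]
top rest_mid [289.1 111. ] 0.9
top rest_mid [268.  174.2] 0.82
top rest_mid [371.2 206. ] 0.8
top rest_mid [326.4 275.8] 0.77
top rest_mid [253.4 269.4] 0.48
top tray [174.5 222.6] 0.78
top lid_bar [269.9 246.8] 0.7
top lid_hinge [294.4 146.4] 0.59
top bowl [438.4 245.1] 0.56
top colander [180.5 149.4] 0.98
top spoon [439.6 151.3] 0.89
top spoon [438.2 241.8] 0.25
0.9
```

View pics/top0.png

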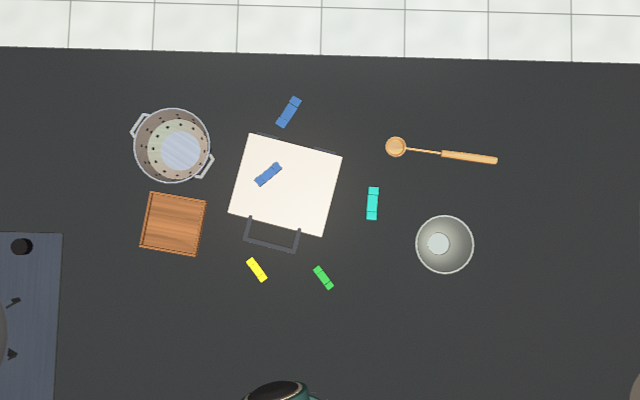

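View pics/scene0.png

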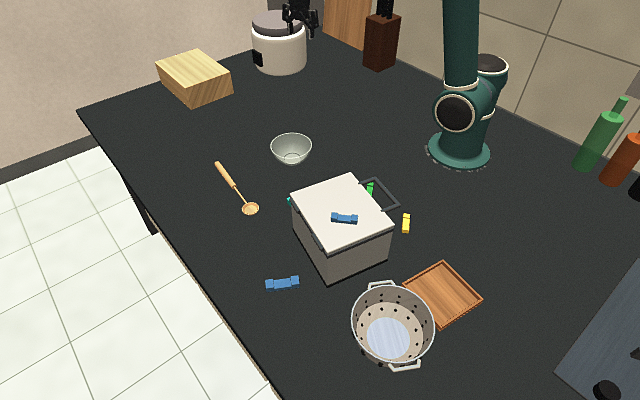

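```bash
python3 - <<'E'
import cv2
a=cv2.imread('pics/top0.png')[95:300,225:400]; cv2.imwrite('pics/crop0.png',cv2.resize(a,None,fx=2.9,fy=2.9,interpolation=cv2.INTER_CUBIC))
E
```

```text
(no output)
```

View pics/crop0.png

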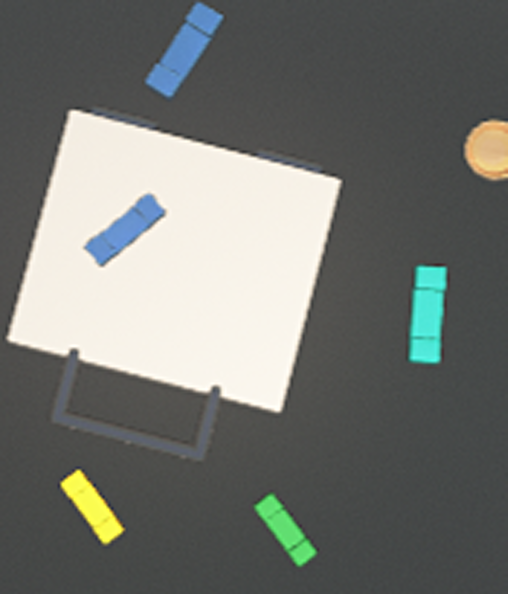

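The candidates in the top image are:
- blue on the lid (268,174)
- blue on the counter behind the caddy (289,111)
- turquoise (371,204)
- yellow (257,270)
- green (324,278)

The crop shows the two blue ones, and the one on the lid looks smaller and matches the description. Next I'll measure both blues, the tray and the lid.

```bash
python3 - <<'E'
from h import *
im,d=robot.get_image('top'); 
def info(m,z=None,n=''):
    v,u=np.nonzero(m); P=unproj('top',np.c_[u,v],d[v,u]); P=P[d[v,u]>0]
    if z is not None: P=np.array([atz('top',(a,b),z) for a,b in zip(u,v)])
    r=cv2.minAreaRect(P[:,:2].astype(np.float32)*1000); 
    print(n,'n',len(u),'mean',P.mean(0).round(4),'zpct',np.percentile(P[:,2],[5,50,95]).round(4),'rect',np.round(r[0],1),np.round(r[1],1),round(r[2],1))
    return r
for r in robot.cut_out('top','rest_mid'):
    if r['confidence']>.3: print(np.round(r['uv']),r['confidence']);info(r['mask'],n='rest')
for t in ('tray','bowl','colander','caddy','lid_bar','spoon'):
    for r in robot.cut_out('top',t)[:2]: print(t,np.round(r['uv']),r['confidence']);info(r['mask'],n=t)
hsv=cv2.cvtColor(im,cv2.COLOR_RGB2HSV)
b=((hsv[:,:,0]>100)&(hsv[:,:,0]<120)&(hsv[:,:,1]>120)&(hsv[:,:,2]>90)).astype(np.uint8)
n,l,s,c=cv2.connectedComponentsWithStats(b)
for i in range(1,n):
    if s[i,4]>60 and 200<c[i][0]<350: 
        info(l==i,.168 if c[i][1]>140 else .016,'blue')
w=((im.min(2)>180)).astype(np.uint8); w[:80]=0
n,l,s,c=cv2.connectedComponentsWithStats(w)
for i in range(1,n):
    if s[i,4]>3000: info(l==i,.153,'lid')
E
```

```text
[324. 275.] 0.76
rest n 173 mean [ 0.3899 -0.0554  0.0128] zpct [0.0069 0.0128 0.0185] rect [390.6 -54.6] [60.8 17.9] 39.8
[269. 174.] 0.73
rest n 305 mean [0.6225 0.0749 0.1645] zpct [0.1535 0.1651 0.1708] rect [623.8  76.4] [23.8 65. ] 41.6
[256. 272.] 0.69
rest n 252 mean [0.4047 0.1076 0.0109] zpct [-0.0012  0.0114  0.0178] rect [404.3 108.8] [65.2 24.5] 37.6
[369. 204.] 0.67
rest n 352 mean [ 0.5758 -0.1698  0.016 ] zpct [0.009  0.016  0.0228] rect [ 575.1 -171.8] [28.  82.3] 86.5
[290. 111.] 0.56
rest n 381 mean [0.7954 0.0416 0.017 ] zpct [0.0091 0.017  0.0236] rect [796.1  42.2] [26.6 84.4] 58.9
tray [175. 222.] 0.97
tray n 3407 mean [0.5129 0.3182 0.0081] zpct [0.0018 0.0065 0.0204] rect [513.5 321.4] [150. 145.] 81.6
tray [286. 189.] 0.73
tray n 8389 mean [0.5943 0.0394 0.1512] zpct [0.1491 0.1527 0.1562] rect [587.9  56.2] [260.6 254.4] 70.9
bowl [447. 242.] 0.55
bowl n 2701 mean [ 0.4786 -0.3455  0.0313] zpct [0.0043 0.0277 0.0647] rect [ 475.1 -339.4] [147.6 135.1] 46.6
colander [175. 144.] 0.64
colander n 4768 mean [0.703  0.3232 0.0338] zpct [0.0024 0.0242 0.0847] rect
[... 431 characters left out ...]
e n 305 mean [0.7967 0.0426 0.016 ] zpct [0.016 0.016 0.016] rect [796.9  42.2] [24.8 82.4] 59.5
blue n 155 mean [0.6173 0.0812 0.168 ] zpct [0.168 0.168 0.168] rect [617.5  81.4] [17.3 44.6] 39.6Traceback (most recent call last):
  File "<stdin>", line 22, in <module>
  File "<stdin>", line 5, in info
  File "h.py", line 11, in atz
    a=unproj(c,uv,1.)[0]; K,E=cal(c); o=-E[:3,:3].T@E[:3,3]
      ~~~~~~^^^^^^^^^
  File "h.py", line 7, in unproj
    K,E=cal(c); uv=np.atleast_2d(uv).astype(float); d=np.atleast_1d(d)
        ~~~^^^
  File "h.py", line 5, in cal
    k=robot.calibration(c); return np.array(k['mtx']),np.array(k['extrinsics'])
ValueError: time passes only in moves, steps and waits
```

```bash
sed -i 's/^def cal/import functools\n@functools.lru_cache\ndef cal/' h.py; python3 - <<'E'
from h import *
im=cv2.imread('pics/top0.png')[:,:,::-1].copy(); d=np.load('top0d.npy')
def P_(m,z):
    v,u=np.nonzero(m); K,E=cal('top'); return np.array([atz('top',(a,b),z) for a,b in zip(u,v)])
w=((im.min(2)>150)).astype(np.uint8); w[:80]=0
n,l,s,c=cv2.connectedComponentsWithStats(w)
i=1+np.argmax(s[1:,4]); h=cv2.convexHull(np.argwhere(l==i)[:,::-1].astype(np.int32))
m=np.zeros(im.shape[:2],np.uint8); cv2.fillConvexPoly(m,h,1)
p=P_(m,.153)[:,:2]; r=cv2.minAreaRect(p.astype(np.float32)*1000); print('lid',r,cv2.boxPoints(r).round(1).tolist(), p.mean(0))
# rest: non-white inside lid
mm=(cv2.erode(m,np.ones((7,7)))>0)&(im[:,:,2].astype(int)-im[:,:,0]>30)
p=P_(mm,.166)[:,:2]; r=cv2.minAreaRect(p.astype(np.float32)*1000); e,V=np.linalg.eigh(np.cov(p.T)); print('rest',r,mm.sum(),p.mean(0),np.degrees(np.arctan2(V[1,1],V[0,1])))
hsv=cv2.cvtColor(im,cv2.COLOR_RGB2HSV)
t=np.zeros_like(m); t[180:262,130:215]=((hsv[180:262,130:215,1]>90)&(hsv[180:262,130:215,0]<25))
h=cv2.convexHull(np.argwhere(t)[:,::-1].astype(np.int32)); m2=np.zeros_like(m); cv2.fillConvexPoly(m2,h,1)
p=P_(m2,.02)[:,:2]; r=cv2.minAreaRect(p.astype(np.float32)*1000); print('tray',r,p.mean(0))
for q in [(248,241),(294,252),(270,247)]: print('bar',atz('top',q,.155))
K,E=cal('scene')
print(robot.get_time())
E
```

```text
lid ((602.5062255859375, 38.841461181640625), (215.3546905517578, 184.47976684570312), 76.78460693359375) [[488.1000061035156, -44.900001525878906], [667.7000122070312, -87.0999984741211], [716.9000244140625, 122.5999984741211], [537.2999877929688, 164.8000030517578]] [0.60198457 0.03882179]
rest ((622.8009033203125, 75.8343276977539), (19.470136642456055, 62.90971755981445), 41.260189056396484) 257 [0.62281058 0.07582016] 130.7293670816016
tray ((512.1467895507812, 316.3564758300781), (147.3633270263672, 142.6749267578125), 81.37871551513672) [0.51192813 0.3166336 ]
bar [0.47648421 0.11503057 0.155     ]
bar [0.45522069 0.01471682 0.155     ]
bar [0.46471569 0.06698341 0.155     ]
1.3
```

The rest on the lid measures 63 x 20 mm (the other blue one is about 82 x 25), so that's the one to move. Next I'll check reachability for the pick, place and lid poses.

```bash
cat >> h.py <<'E'
from scipy.spatial.transform import Rotation as R
def ori(x,y):
    x=np.array(x,float);x/=np.linalg.norm(x);y=np.array(y,float);y-=x*(x@y);y/=np.linalg.norm(y)
    return R.from_matrix(np.c_[x,y,np.cross(x,y)]).as_rotvec()
def down(a): a=np.radians(a); return ori([0,0,-1],[np.cos(a),np.sin(a),0])
REST=np.array([.6228,.0758]); TRAY=np.array([.512,.3166]); 
CX=np.array([np.cos(np.radians(-13.2)),np.sin(np.radians(-13.2)),0]); Z=np.array([0,0,1.])
HINGE=np.array([.602,.0388,.145])+.091*CX
def bar(th): # bar centre at lid angle
    return HINGE+.227*(-CX*np.cos(th)+Z*np.sin(th))+.004*(Z*np.cos(th)+CX*np.sin(th))
def tilt(a,s=1): # tool pointing along caddy x, a deg below level
    a=np.radians(a); return ori(CX*np.cos(a)-Z*np.sin(a), s*(Z*np.cos(a)+CX*np.sin(a)))
E
python3 - <<'E'
from h import *
f=lambda q: None if q is None else np.round(q,2)
for a in (40.9,220.9): print(a,f(robot.ik([*REST,.155],down(a))),f(robot.ik([*REST,.30],down(a))))
for a in (81.4,261.4,-8.6,40.9,220.9): print(a,f(robot.ik([*TRAY,.02],down(a))))
print(bar(0),bar(.873))
for a in (20,30,40,45,50,60):
  for s in (1,-1):
    t=tilt(a,s); dirn=R.from_rotvec(t).as_matrix()[:,0]
    print(a,s,[f(robot.ik(bar(th)+dirn*k,t)) for th,k in((0,-.08),(0,.014),(.45,.014),(.873,.014))])
E
```

```text
40.9 [ 0.08  0.23  1.79 -0.    1.12 -0.63] [ 0.08  0.14  1.63 -0.    1.38 -0.63]
220.9 [0.08 0.23 1.79 0.   1.12 2.51] [0.08 0.14 1.63 0.   1.38 2.51]
81.4 [ 0.51  0.34  1.93 -0.    0.87 -0.91]
261.4 [ 0.51  0.34  1.93 -0.    0.87  2.23]
-8.6 [ 0.51  0.34  1.93 -0.    0.87  0.66]
40.9 [ 0.51  0.34  1.93 -0.    0.87 -0.2 ]
220.9 None
[0.46959327 0.06985572 0.149     ] [0.55157891 0.05062616 0.32151114]
20 1 [None, None, None, None]
20 -1 [None, None, None, None]
30 1 [None, None, None, array([ 0.32, -0.46,  2.43, -1.21,  0.51,  1.46])]
30 -1 [None, None, None, array([ 0.32, -0.46,  2.43, -1.21,  0.51, -1.68])]
40 1 [None, None, array([ 0.37, -0.49,  2.5 , -0.95,  0.57,  1.28]), array([ 0.27, -0.44,  2.33, -0.74,  0.57,  1.  ])]
40 -1 [None, None, array([ 0.37, -0.49,  2.5 , -0.95,  0.57, -1.86]), array([ 0.27, -0.44,  2.33, -0.74,  0.57, -2.15])]
45 1 [None, None, array([ 0.34, -0.47,  2.45, -0.74,  0.6 ,  1.07]), array([ 0.24, -0.41,  2.27, -0.57,  0.63,  0.83])]
45 -1 [None, None, array([ 0.34, -0.47,  2.45, -0.74,  0.6 , -2.07]), array([ 0.24, -0.41,  2.27, -0.57,  0.63, -2.32])]
50 1 [array([ 0.48, -0.6 ,  2.53, -0.65,  0.76,  1.08]), array([ 0.34, -0.35,  2.54, -0.84,  0.49,  1.23]), array([ 0.3 , -0.44,  2.39, -0.57,  0.64,  0.89]), array([ 0.21, -0.38,  2.22, -0.44,  0.71,  0.69])]
50 -1 [array([ 0.48, -0.6 ,  2.53, -0.65,  0.76, -2.06]), array([ 0.34, -0.35,  2.54, -0.84,  0.49, -1.91]), array([ 0.3 , -0.44,  2.39, -0.57,  0.64, -2.25]), array([ 0.21, -0.38,  2.22, -0.44,  0.71, -2.45])]
60 1 [array([ 0.34, -0.51,  2.4 , -0.37,  0.84,  0.76]), array([ 0.26, -0.31,  2.44, -0.44,  0.59,  0.81]), array([ 0.23, -0.37,  2.29, -0.32,  0.78,  0.64]), array([ 0.16, -0.3 ,  2.1 , -0.25,  0.87,  0.51])]
60 -1 [array([ 0.34, -0.51,  2.4 , -0.37,  0.84, -2.38]), array([ 0.26, -0.31,  2.44, -0.44,  0.59, -2.33]), array([ 0.23, -0.37,  2.29, -0.32,  0.78, -2.5 ]), None]
```

```bash
python3 - <<'E'
from h import *
o=down(40.9)
robot.move_pose([*REST,.28],o)
robot.grip(.6)
robot.servo_line([*REST,.19],o)
hit=robot.servo_line([*REST,.156],o,vel=.05,threshold=6); print('hit',hit,robot.get_ee_pos(),robot.get_force())
robot.grip(0.0); print('w',robot.get_width(),robot.get_force())
robot.servo_line([*REST,.176],o,vel=.04); print(robot.get_width(),robot.get_force(),robot.get_time())
im,_=robot.get_image('scene'); save('lift',cv2.resize(im[100:350,200:500],None,fx=2.5,fy=2.4))
E
```

```text
hit False [0.62296042 0.07579613 0.15609215] [ 0.16367152 -0.7021857   0.48189632]
w 0.20498036880509268 [0.63965802 1.29672489 3.7095618 ]
0.21153980869329778 [ 0.69410025 -0.15887943 -1.11445817] 7.3417
```

View pics/lift.png

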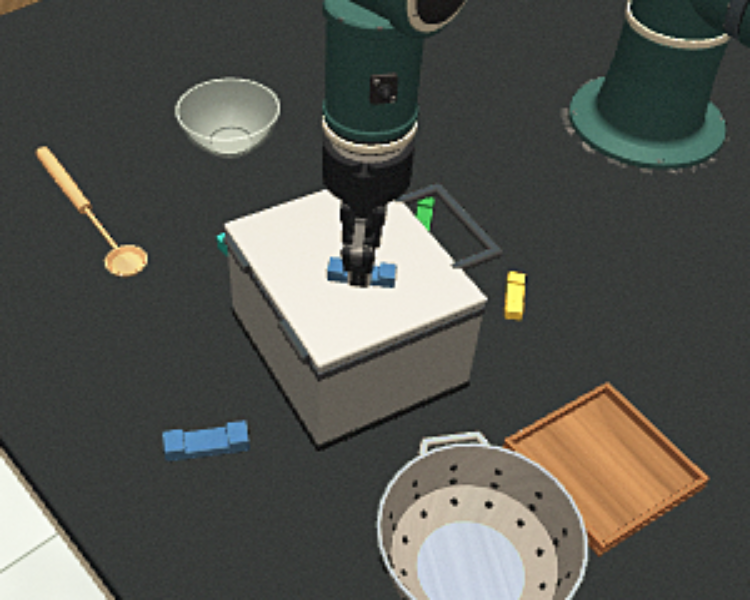

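The picture shows the rest held between the fingers at about (362,272) in the crop, with the lid shut and nothing else disturbed. Now I'll place it.

```bash
python3 - <<'E'
from h import *
o=down(40.9)
robot.servo_line([*REST,.25],o,vel=.15)
robot.move_pose([*TRAY,.20],down(81.4)); print(robot.get_width())
o=down(81.4)
robot.servo_line([*TRAY,.03],o,vel=.12)
hit=robot.servo_line([*TRAY,.006],o,vel=.02,threshold=3); print(hit,robot.get_ee_pos(),robot.get_force(),robot.get_width())
robot.grip(.42)
robot.servo_line([*TRAY,.20],o,vel=.1)
print(robot.get_time())
robot.move_pose([.48,.12,.35],down(81.4))
for c in('scene','top'):
    im,d=robot.get_image(c); save(c+'1',im)
    for r in robot.place_of(c,'rest_mid'):
        if r['confidence']>.3: print(c,np.round(r['uv']),atz(c,r['uv'],.016).round(3),r['confidence'])
    for t in('tray','bowl','colander','spoon'):
        for r in robot.place_of(c,t)[:1]: print(c,t,np.round(r['uv'],1),atz(c,r['uv'],0).round(3))
E
```

```text
0.20469287621569138
True [0.51178378 0.31650205 0.00978359] [-0.6775081  -0.09286708  3.76946888] 0.21067729190857906
13.95
scene [282. 282.] [0.792 0.043 0.016] 0.88
scene [439. 294.] [0.518 0.32  0.016] 0.67
scene [404. 224.] [0.413 0.115 0.016] 0.51
scene [295. 196.] [ 0.582 -0.178  0.016] 0.5
scene [367. 188.] [ 0.393 -0.057  0.016] 0.43
scene tray [442.1 294.9] [0.506 0.324 0.   ]
scene bowl [292.6 162.3] [ 0.482 -0.322 -0.   ]
scene colander [385.1 336.7] [0.693 0.306 0.   ]
scene spoon [234.  191.2] [ 0.708 -0.331  0.   ]
top [369. 204.] [ 0.571 -0.163  0.016] 0.66
top [290. 111.] [0.798 0.038 0.016] 0.63
top [256. 267.] [0.41  0.111 0.016] 0.56
top [323. 275.] [ 0.395 -0.053  0.016] 0.48
top tray [435.9 244.9] [ 0.475 -0.333  0.   ]
top bowl [434.8 245.1] [ 0.475 -0.33   0.   ]
top colander [180.1 148.6] [0.7   0.312 0.   ]
top spoon [438.  152.7] [ 0.706 -0.336  0.   ]
```

View pics/top1.png

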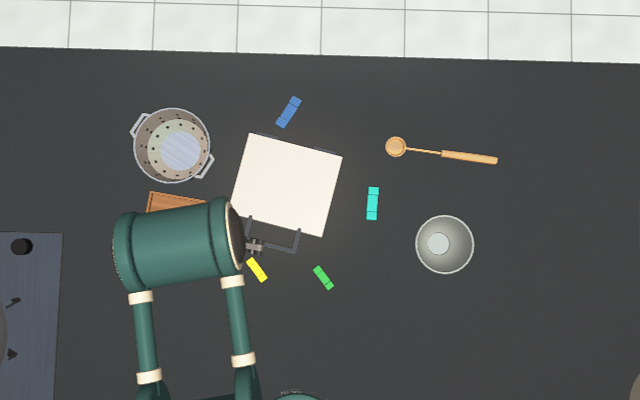

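View pics/scene1.png

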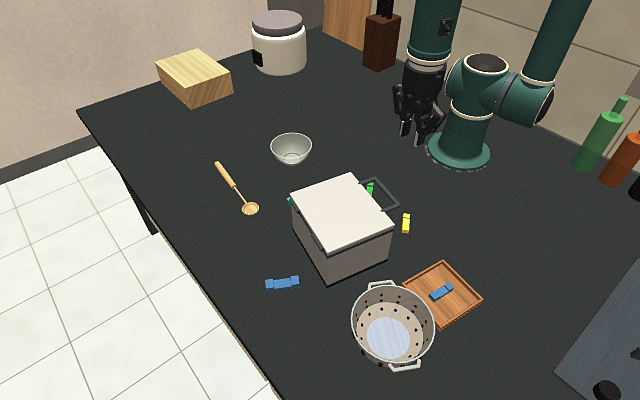

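The rest now lies in the tray at (439,294) in the scene view, a few mm from its centre. The lid is shut and nothing else moved. Next I'll approach the bar.

```bash
python3 - <<'E'
from h import *
f=lambda q: None if q is None else np.round(q,2)
t=tilt(58); D=R.from_rotvec(t).as_matrix()[:,0]
print([f(robot.ik(bar(th)+D*k,t)) for th,k in((0,-.15),(0,-.08),(0,.016),(.45,.016),(.873,.016))])
print([proj('scene',bar(0)+k*np.array([-CX[1],CX[0],0])).round(1) for k in(-.055,0,.055)])
robot.grip(.34)
robot.move_pose(bar(0)-D*.08,t); print(robot.get_ee_pos())
im,_=robot.get_image('scene'); save('pre',cv2.resize(im[60:260,280:480],(800,600)[::-1] if 0 else (600,600)))
E
```

```text
[array([ 0.45, -0.65,  2.38, -0.41,  1.  ,  0.83]), array([ 0.36, -0.53,  2.43, -0.42,  0.82,  0.82]), array([ 0.27, -0.31,  2.46, -0.51,  0.55,  0.88]), array([ 0.24, -0.39,  2.31, -0.36,  0.74,  0.68]), array([ 0.17, -0.32,  2.13, -0.28,  0.83,  0.54])]
[array([373.2, 178.5]), array([384.5, 191.2]), array([396.7, 204.9])]
[0.4287129  0.0796498  0.21745411]
```

View pics/pre.png

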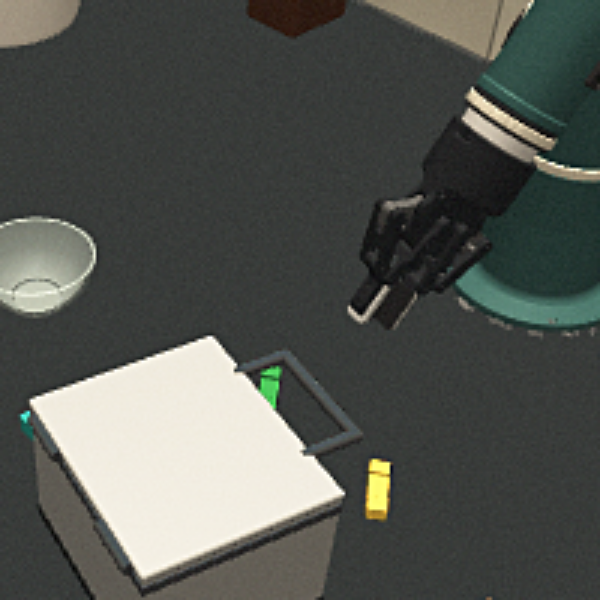

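The image puts the bar about 4 mm nearer the robot than my model does, and the top view agreed. I'll shift the hinge model by -3.5 mm, insert, close loosely around the bar and start lifting.

```bash
sed -i 's/\.145\])+\.091\*CX/.145])+.0875*CX/' h.py; python3 - <<'E'
from h import *
t=tilt(58); D=R.from_rotvec(t).as_matrix()[:,0]
robot.servo_line(bar(0)-D*.05,t)
hit=robot.servo_line(bar(0)+D*.015,t,vel=.05,threshold=6); print(hit,robot.get_ee_pos(),bar(0)+D*.015,robot.get_force())
if not hit:
    robot.grip(0.22); print(robot.get_width(),robot.get_force())
im,_=robot.get_image('scene'); save('ins',cv2.resize(im[100:260,300:460],(600,600)))
E
```

```text
False [0.47407936 0.06895401 0.13665643] [0.47392452 0.06883983 0.13627928] [0.09053023 0.14986252 0.40335097]
0.2203149332229746 [0.25459648 0.18497593 0.10370486]
```

View pics/ins.png

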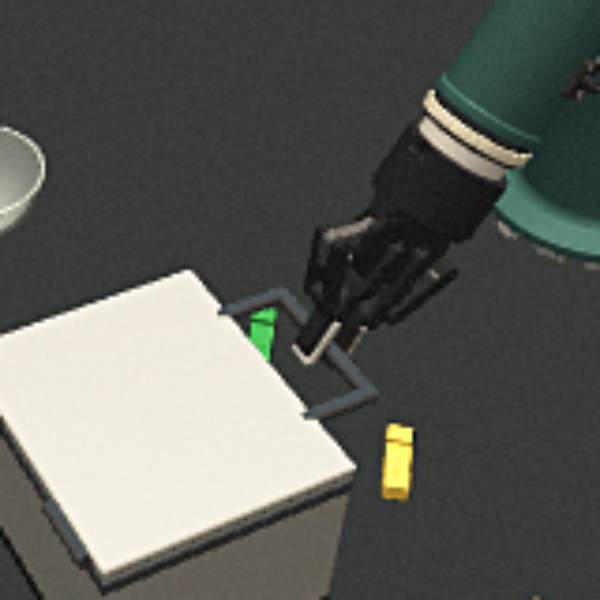

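The bar is straddled, with one finger in the gap. I'll lift along the arc, watching the force.

```bash
python3 - <<'E'
from h import *
t=tilt(58); D=R.from_rotvec(t).as_matrix()[:,0]
for th in np.linspace(0,.873,9)[1:]:
    robot.servo_line(bar(th)+D*.015,t,vel=.07)
    F=robot.get_force(); print(round(th,2),F.round(1) if hasattr(F,'round') else F)
    if np.linalg.norm(F)>25: break
print(robot.get_time())
im,d=robot.get_image('scene'); save('up',cv2.resize(im[80:330,220:500],None,fx=2.5,fy=2.4)); np.save('upd.npy',d)
E
```

```text
0.11 [-6.2  2.5 -0.6]
0.22 [-13.5   5.2   0.4]
0.33 [-8.5  2.4  1.2]
0.44 [-3.   3.3  0.3]
0.55 [-0.6  2.7 -0.1]
0.65 [-1.8  1.5 -1.1]
0.76 [-1.5  0.3 -0.2]
0.87 [-0.6  1.   0.3]
23.7083
```

View pics/up.png

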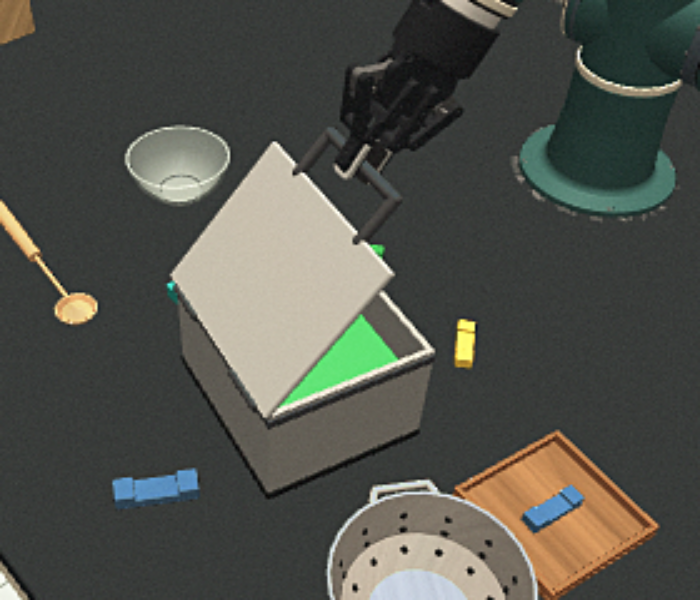

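The lid is up with the bar in the grip, and the rest is still in the tray. I'll close the grip and measure the lid angle by fitting a plane to the depth image.

```bash
cat > ang.py <<'E'
from h import *
def angle():
    im,d=robot.get_image('scene')
    # lid region: polygon from full-image pixels (white patch)
    poly=np.array([[329,148],[298,193],[328,243],[368,193]]); m=np.zeros(d.shape,np.uint8); cv2.fillConvexPoly(m,poly,1)
    v,u=np.nonzero(m&(d>0)); P=unproj('scene',np.c_[u,v],d[v,u])
    for _ in range(3):
        c=P.mean(0); n=np.linalg.svd(P-c,full_matrices=False)[2][2]; r=abs((P-c)@n); P=P[r<max(.004,2*np.median(r))]
    n*=np.sign(n[2]); return np.degrees(np.arctan2(n@CX,n[2])),n@[-CX[1],CX[0],0],r.max(),len(P),im
E
python3 - <<'E'
from ang import *
print(angle()[:4])
robot.grip(0.0); print(robot.get_width(),robot.get_force()); robot.pause(.3)
a=angle(); print(a[:4],robot.get_ee_pos(),robot.get_force(),robot.get_time()); save('gr',cv2.resize(a[4][80:330,220:500],None,fx=2.5,fy=2.4))
E
```

```text
(np.float64(48.946423587039405), np.float64(-0.001091256863397394), np.float64(0.003977528214632364), 3403)
0.11189009326023833 [-1.64932893 -0.92697247  1.0756177 ]
(np.float64(49.794047226432816), np.float64(-0.0011802686511860894), np.float64(0.0037509355819581747), 3405) [0.55582778 0.0495878  0.3088345 ] [-3.05736209  0.57383528  1.05529487] 24.3917
```

View pics/gr.png

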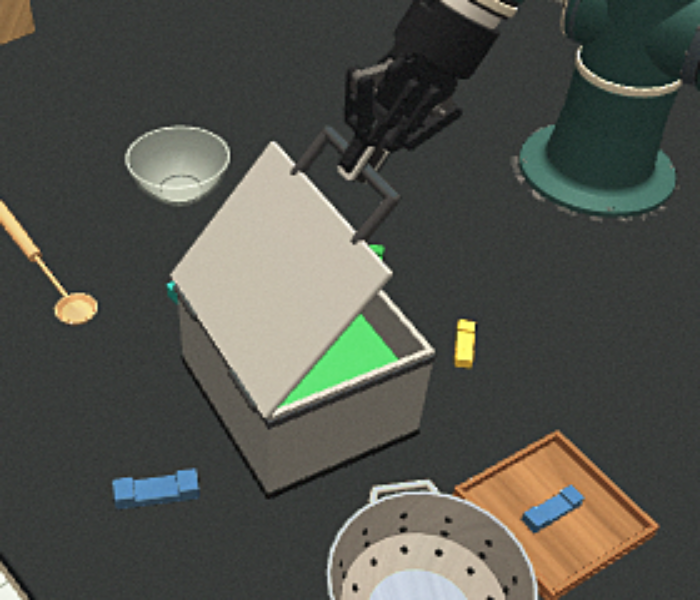

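The lid is at 49.8°, clamped on the bar (width 0.112, about 9.5 mm), and everything else is in place.

```bash
python3 - <<'E'
from ang import *
robot.pause(.5); print(angle()[:1],robot.get_width(),robot.get_force(),robot.get_time())
for r in robot.place_of('scene','rest_mid')[:3]: print(atz('scene',r['uv'],.016).round(3))
robot.sign_off()
E
```

```text
(np.float64(49.82301868244772),) 0.1142758393360856 [-3.39533344  0.51190829  1.64070014] 24.9417
[0.511 0.32  0.016]
[0.793 0.038 0.016]
[ 0.588 -0.168  0.016]
the job is handed in; nothing more can be done
```

I moved the small blue chopstick rest from the shut lid into the tray. I then lifted the lid by its bar to 50° and handed the job in at about 25 s, still gripping it. No verdict was reported.

**Last checks**
- **Lid:** it measured 49.8° in two depth-plane fits about 0.5 s apart. The grip stayed on the bar with about 4 N on the wrist.
- **Rest:** it lies about 4 mm from the tray's centre. I lowered it until it touched the tray floor (about 4 N), then let go.
- **Tray, bowl, colander and spoon:** none showed a visible shift in the pictures.

**What disagreed**
- **Bar position:** the bar was about 4 mm nearer the robot than my first estimate. I corrected for it before inserting the fingers. The wrist force peaked at about 14 N early in the lift.
- **Tray detection:** the network missed the tray in one top view because the arm covered it, and it reported the bowl's position instead. I used the scene view there.
- **Gripper width:** the readings came out 2–3 mm under the true sizes of the rest and the bar. The pictures showed both held properly.

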